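# Turn a circuit board over and snap it onto its standoffs

## Robot

A 7-joint arm with a two-finger parallel gripper is mounted at the origin on a cart in front of the work surface, level with it; the furniture and walls round the work are solid. World frame = base frame: x ahead of the robot, y to its left, z up, the work surface at z = 0. Lengths are in m, angles in rad, forces in N, time in s.
With the tool pointing down it reaches from about 0.425 to 0.875 m from the base axis. Payload 8.4 kg.
Tool frame: the origin (TCP) lies midway between the tips of the shut fingers; the grasp point (between the pads) lies 19 mm behind it; z points along the fingers, y is the line along which they close (so a half turn about z gives the same grasp; the last joint's range is limited). The gripper opens to 87 mm and grips with 3 to 60 N. Pads are 19 mm wide; open, the fingers measure 117 mm over their backs; the gripper's body (75 mm by 190 mm) begins 51 mm behind the grasp point.
Start: joints at [-1.306, 0.333, 0.04, 1.465, -0.013, 1.343, -0.059], TCP at [0.231, 0.607, 0.185] pointing down, gripper open.
Joint ranges: [-2.58, 2.58], [-0.38, 2.09], [-1.3, 1.39], [0.25, 2.4], [-1.5, 4.64], [0.08, 2.09], [-2.65, 2.65]. Speed limits (rad/s): [2.22, 2.22, 2.79, 2.79, 3.14, 3.14, 3.14].

## Interface

Orientations are given as a unit quaternion [x, y, z, w].
In Python, from cell import * gives the robot as it stands. Calls block until the motion is done:
- move_to(position, orientation): joint-space move of the TCP to a pose.
- move_straight(position, rot=None, feed=0.15): straight line of the TCP; rot=None keeps the orientation; feed is the mean speed in m/s.
- set_joints(angles): joint-space move.
- move_gripper(opening): finger opening in m; the grip force is fixed at half the most; returns when the fingers have stopped.
- dwell(seconds).
- solve_ik(position, orientation): joint angles nearest the present ones, or None.
- read_camera(name): name is "scene" or "top" or "wrist"; returns the picture (384x512x3 uint8, red, green, blue); there is no depth.
- calibration(name): a dict with "fx", "fy", "cx", "cy" (pixels), "k1" (the pictures are not rectified: a ray, as slopes to the right and down, at radius r is drawn at 1 + k1 r^2 times it, then the intrinsics apply), "rvec" (rotation vector, rad) and "tvec" (3), from world to camera coordinates, as OpenCV has them; the wrist camera has in their place "mount" (4x4, takes a point from camera to tool coordinates, whose origin is the TCP and whose axes are the flange's). Camera axes: x right, y down, z forward; pixel columns grow to the right and rows downward; lengths in m; the calibration is good to about 2 mm. A picture is of the moment at which its call begins: read the wrist's pose just before it. calibration takes no time and is no camera call.
A pose or a line that the arm cannot do raises MotionError and nothing moves.
- sign_off(): hands the job in; it is judged then, once.
Trained networks look in the newest picture that a camera, given by its name, has taken for a name from the list of things; names that differ only in an ending like _2 or _b are one class to them, and where a whole thing is asked for, a point or a joint stands for the part that bears it (a point fixed in the world has none). Each returns a list of dicts, best first, with "confidence" (0 to 1); they miss things now and then, are a little off and sometimes report something else, mostly with a low value. They report only what shows in the picture. A call takes as long as a camera call. They do not tell look-alikes from the thing itself.
- look_for(camera, query): "box" ([left, top, right, bottom] as shares, 0 to 1, of the picture: columns of its width, rows of its height, round what is visible of it).
- outline_of(camera, query): "region" (384x512 bool, what is visible of it) and "box" ([left, top, right, bottom] as shares, 0 to 1, of the picture: columns of its width, rows of its height, round what is visible of it).
- landmark_of(camera, query): "location" ([column, row] as shares, 0 to 1, of the picture: columns of its width, rows of its height: a listed point, or the origin of a listed thing).
Readings, each from a call of its own:
- read_time_s(): time.
- read_joints(): joint angles.
- read_qd(): joint speeds.
- read_effort(): joint torques, N m.
- read_tool_pos(): TCP position.
- read_orientation(): TCP orientation.
- read_force(): force on the tool from outside, world axes, zero at the start.
- read_moment(): the same for the moment, N m.
- read_width(): finger opening in m.
- read_gripper_force(): force on a finger pad.
Only numpy, scipy, OpenCV 4.12 (cv2) and the standard library are available. Lean on these libraries where they do the work, as an engineer would, in place of code of your own. Each camera call takes 0.05 s, during which the arm holds its last target. There are 200 camera calls.

## Task

The reader's green circuit board lies component side down on the left half of the assembly cradle. Turn it over about the groove in the middle of the cradle, supporting it as it goes down rather than letting it fall, so that it lies component side up over the four white snap standoffs, and then press it down until all four have clicked through and it lies fully home. Leave the timer, the bottle and the dish beside the cradle where they are.

Things in the scene. Friction and masses are not known exactly. Their poses are not given: they have to be found in the camera images.
- cradle: Fixed grey assembly cradle, base plate 130 x 220 x 10 mm. Origin at the centre of the plate's underside, on the worktop; x runs along the groove, +y towards the side where the board starts, z up. Groove, posts and standoffs are described at their points, sizes in this frame (mm).
- groove (a point): Middle of the groove, level with the tops of the two round steel bars (70 mm up) on either side of it. Groove along the cradle's x, 7 mm wide, 4.5 mm deep, on a solid beam 17 mm wide; its ends are closed by blue cheeks at x = +-51 to +-57 mm, y within +-11 mm, up to 84 mm.
- posts (a point): Mid-point between the tops (70 mm up) of the two support posts, radius 6 mm, at x = +-38, y = 75 mm, that carry the board at the start. Between the posts (x within +-30 mm) the 60 mm of space below the board is free.
- standoffs (a point): Middle of the four white snap standoffs at x = +-38, y = -52 and -77 mm, at shoulder height 70 mm; column radius 7.5 mm, tapered tips up to 82 mm. Each tip has two sprung barbs along +-x. A board laid on rests on the inner pair's barbs, 8 mm above the shoulders, leaning up outward by 0.19 rad; 3 to 12 N close beside each, inner pair first, clicks it down. Free between them (x within +-30 mm).
- board: Loose green circuit board, 96 (x) x 92 (y) x 4 mm, 70 to 120 g; origin at its centre, z out of the component face (down at the start, lying 70 mm up on the nearer groove bar and the posts). Parts up to 5 mm tall at x -28 to 26, y -10 to 20 mm of that face; the rest is bare. Four slots, 10 x 16 mm, at x = +-38, y = -8 and -33 mm.
- groove_edge (a point): Middle of the board's +y edge, at the start just over the groove; this edge stands in the groove while the board turns. Turned over, the board's y points along the cradle's +y and its slots lie over the standoffs.
- slot0 (a point): Centre of the board's slot at x = -38, y = -8 mm (inner pair), half-way through the thickness. Fully home it is 72 mm above the cradle's origin, resting unclicked about 80 mm. Axes as the board's.
- slot1 (a point): Centre of the slot at x = -38, y = -33 mm (outer pair): fully home 72 mm up, unclicked 79 to 85 mm.
- slot2 (a point): Centre of the slot at x = 38, y = -8 mm (inner pair), as slot0.
- slot3 (a point): Centre of the slot at x = 38, y = -33 mm (outer pair), as slot1.
- timer: Bystander: small white timer with three round buttons, 62 x 66 x 19 mm, beyond the cradle; origin at the centre of its underside.
- rinse: Bystander: white bottle with green cap and label band, 46 mm across, 98 mm tall, beyond the cradle; origin at the centre of its underside.
- dish: Bystander: round lidded petri dish, 62 mm across, 14 mm tall, beyond the cradle; origin at the centre of its underside.
Mind the look-alikes: they are no part of the job. Of the things like the board, leave any that is orange; of the rest the smaller one is meant.

How it is judged:
At the end, for the whole second after the job is handed in: The board lies component side up (within 0.06 rad of level) on the four standoffs, every slot centre within 2.5 mm of its fully-home height of 72 mm (so past the barbs), square to the cradle within 0.1 rad, its centre 34 to 54 mm to the standoffs' side of the groove, at rest and released (angle between board's own z axis and vertical below 0.06 rad and z of slot0 in the frame of cradle between 0.069 and 0.0745 m and z of each of slot1, slot2, slot3 in the frame of cradle below 0.0745 m and y of board in the frame of cradle between -0.054 and -0.034 m and angle between the x axis of board and the x axis of cradle, either way round below 0.1 rad and linear speed of board below 0.01 m/s); the robot touches nothing.
It fails at once if the board was let fall (turning faster than 12 rad/s) (angular speed of board above 12 rad/s).
It fails at once if the timer was moved by more than 20 mm (distance of timer from where it was at the start of the episode above 0.02 m).
It fails at once if the bottle was moved by more than 20 mm (distance of rinse from where it was at the start of the episode above 0.02 m).
It fails at once if the dish was moved by more than 20 mm (distance of dish from where it was at the start of the episode above 0.02 m).
It also fails if it takes over 53 s, if anything falls off the work surface, if the arm or the gripper's body presses on something with over 40 N, if the wrist force passes 120 N, or if a joint passes its speed limit or range.

## Working session

There is one attempt and no reset: what is moved stays moved. The work goes in short steps, each a Python script; the robot and the scene stay as the last script left them, time stands still between calls to the robot, and variables do not carry over. Pictures are saved under pics/ and viewed, at most 10 in all, crops included, and the job is handed in when it is done.

```bash
mkdir -p pics; ls; cat > h.py <<'E'
from cell import *
import numpy as np, cv2
from scipy.spatial.transform import Rotation as R
def save(cam,name):
    im=read_camera(cam); cv2.imwrite(f'pics/{name}.png',im[:,:,::-1]); return im
def ray(cam,share):
    c=calibration(cam)
    u=np.array([share[0]*512,share[1]*384])
    K=np.array([[c['fx'],0,c['cx']],[0,c['fy'],c['cy']],[0,0,1.]])
    p=cv2.undistortPoints(u.reshape(1,1,2).astype(float),K,np.array([c['k1'],0,0,0.]))[0,0]
    d=np.array([p[0],p[1],1.])
    Rm=cv2.Rodrigues(np.array(c['rvec'],float))[0]; t=np.array(c['tvec'],float).ravel()
    return -Rm.T@t, Rm.T@d
def at(cam,share,z):
    o,d=ray(cam,share); return o+d*(z-o[2])/d[2]
E
python3 - <<'E'
from h import *
a=save('scene','s0');b=save('top','t0')
cv2.imwrite('pics/both.png',np.vstack([a,b])[:,:,::-1]) 
print(calibration('top'))
Z=dict(cradle=0,groove=.07,posts=.07,standoffs=.07,board=.07,groove_edge=.072,slot0=.072,slot1=.072,slot2=.072,slot3=.072,timer=0,rinse=0,dish=0)
for q,z in Z.items():
  for cam in ('scene','top'):
    for r in landmark_of(cam,q)[:3]:
        l=r['location']; print(q,cam,round(r['confidence'],2),np.round([l[0]*512,l[1]*384],0),np.round(at(cam,l,z),3))
print(read_time_s())
E
```

```text
pics
{'fx': 444.14623639944887, 'fy': 444.14623639944887, 'cx': 264.77956328987176, 'cy': 191.97489146418167, 'k1': 0.04997508017859624, 'rvec': array([ 2.16484251, -2.03545076,  0.21990042]), 'tvec': array([-0.10212689,  0.60481144,  1.17218339])}
cradle scene 0.63 [219. 220.] [ 0.509 -0.016  0.   ]
cradle top 0.65 [252. 228.] [ 0.516 -0.032  0.   ]
cradle top 0.35 [272. 227.] [ 0.522 -0.091  0.   ]
groove scene 0.62 [220. 202.] [ 0.514 -0.024  0.07 ]
groove scene 0.54 [239. 172.] [0.619 0.027 0.07 ]
groove scene 0.33 [266. 197.] [ 0.608 -0.089  0.07 ]
groove top 0.73 [246. 223.] [ 0.518 -0.018  0.07 ]
posts scene 0.36 [220. 183.] [0.558 0.029 0.07 ]
posts scene 0.24 [212. 190.] [0.526 0.025 0.07 ]
posts top 0.68 [221. 218.] [0.53  0.051 0.07 ]
standoffs scene 0.9 [237. 221.] [ 0.505 -0.098  0.07 ]
standoffs top 0.97 [271. 228.] [ 0.51  -0.089  0.07 ]
standoffs top 0.3 [253. 178.] [ 0.647 -0.03   0.07 ]
standoffs top 0.25 [293. 180.] [ 0.649 -0.141  0.07 ]
board scene 0.79 [199. 160.] [0.572 0.141 0.07 ]
board scene 0.77 [349. 289.] [ 0.553 -0.391  0.07 ]
board scene 0.56 [210. 192.
[... 1425 characters left out ...]
 0.072]
slot3 scene 0.8 [326. 281.] [ 0.531 -0.346  0.072]
slot3 scene 0.79 [191. 191.] [0.484 0.058 0.072]
slot3 top 0.96 [359. 233.] [ 0.509 -0.325  0.072]
slot3 top 0.9 [389. 208.] [ 0.585 -0.406  0.072]
slot3 top 0.88 [176. 206.] [0.556 0.175 0.072]
timer scene 0.7 [296. 217.] [ 0.661 -0.147  0.   ]
timer top 0.95 [291. 183.] [ 0.655 -0.139  0.   ]
rinse scene 0.61 [238. 174.] [ 0.66  0.08 -0.  ]
rinse scene 0.6 [212. 191.] [0.563 0.081 0.   ]
rinse top 0.67 [219. 178.] [0.66  0.073 0.   ]
rinse top 0.64 [219. 208.] [0.569 0.067 0.   ]
dish scene 0.63 [268. 195.] [ 0.665 -0.038  0.   ]
dish scene 0.49 [237. 218.] [ 0.548 -0.042  0.   ]
dish top 0.57 [254. 181.] [ 0.657 -0.031  0.   ]
1.4
```

```bash
python3 - <<'E'
import cv2
a=cv2.imread('pics/t0.png');cv2.imwrite('pics/tc.png',cv2.resize(a[140:270,130:420],None,fx=2.75,fy=2.75,interpolation=cv2.INTER_CUBIC))
a=cv2.imread('pics/s0.png');cv2.imwrite('pics/sc.png',cv2.resize(a[130:330,140:400],None,fx=3,fy=3,interpolation=cv2.INTER_CUBIC))
E
```

```text
(no output)
```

View pics/tc.png

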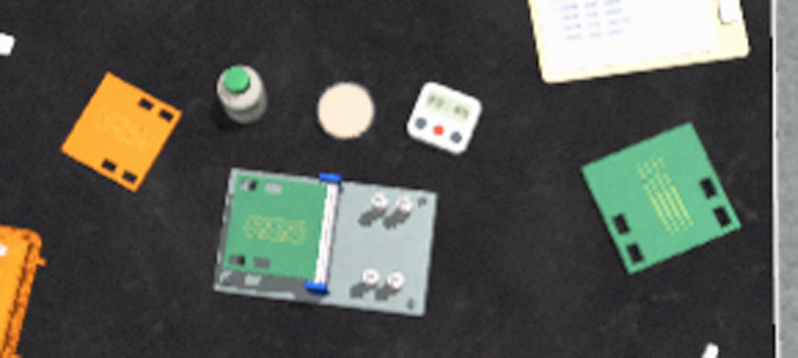

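View pics/sc.png

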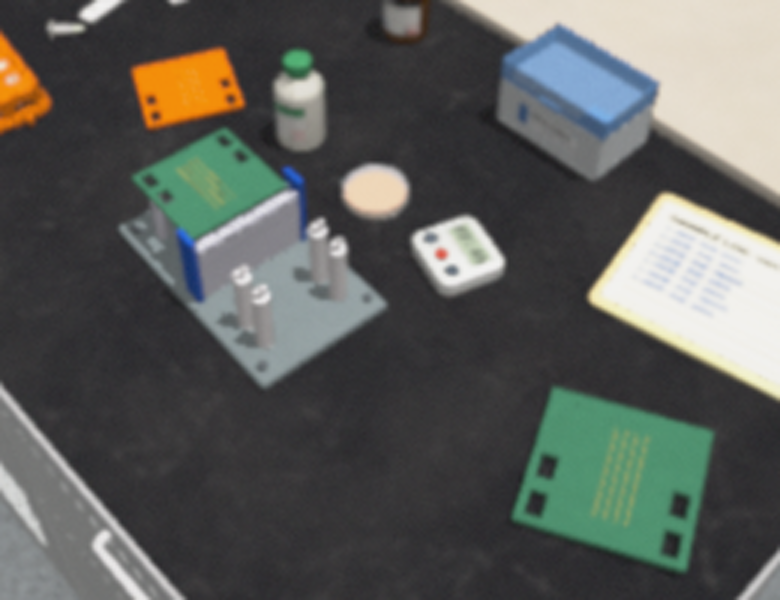

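```bash
cat > fit.py <<'E'
from h import *
from scipy.optimize import least_squares
top=[((437,190),(65,-110,10)),((423,315),(-65,-110,10)),((214,290),(-65,110,10)),((232,168),(65,110,10)),
((379,200),(38,-52,81)),((404,202),(38,-77,81)),((370,276),(-38,-52,81)),((396,279),(-38,-77,81)),((329,178),(54,0,84)),((316,288),(-54,0,84))]
sc=[((386,303),(65,-110,10)),((265,386),(-65,-110,10)),((121,228),(-65,110,10)),((318,226),(38,-52,81)),((338,243),(38,-77,81)),((241,272),(-38,-52,81)),((261,290),(-38,-77,81))]
def proj(cam,P):
    c=calibration(cam);K=np.array([[c['fx'],0,c['cx']],[0,c['fy'],c['cy']],[0,0,1.]])
    return cv2.projectPoints(P,np.array(c['rvec'],float),np.array(c['tvec'],float),K,np.array([c['k1'],0,0,0.]))[0][:,0]
def res(p,split=False):
    o=[]
    for cam,L,s,off in (('top',top,2.75,(130,140)),('scene',sc,3,(140,130))):
        u=np.array([a for a,_ in L])/s+off; P=np.array([b for _,b in L])/1e3
        W=P@R.from_euler('z',p[2]).as_matrix().T+[p[0],p[1],0]
        o.append(proj(cam,W)-u)
    return o if split else np.vstack(o).ravel()
r=least_squares(res,[.515,-.02,-.1],loss='soft_l1')
print(r.x); [print(np.round(q,1).tolist()) for q in res(r.x,True)]
np.save('pose.npy',r.x)
E
cat >> h.py <<'E'
import os
if os.path.exists('pose.npy'):
    PX,PY,YAW=np.load('pose.npy'); RC=R.from_euler('z',YAW)
def W(x,y,z):  # cradle mm -> world m
    return RC.apply(np.array([x,y,z])/1e3)+[PX,PY,0]
def fork(th,r,flip=1,tilt=None,dz=0,dn=0):
    """tool on the board plane at angle th (0=start side), TCP r mm from groove bottom; tilt=tool pitch if not th"""
    t=th if tilt is None else tilt
    c,s=np.cos(np.radians(th)),np.sin(np.radians(th))
    p=W(0,r*c-dn*s,68+r*s+dn*c+dz)
    ct,st=np.cos(np.radians(t)),np.sin(np.radians(t))
    z=np.array([0,-ct,-st]); x=np.array([flip,0,0.]); y=np.cross(z,x)
    return p,(RC*R.from_matrix(np.c_[x,y,z])).as_quat()
E
python3 fit.py; python3 - <<'E'
from h import *
for flip in (1,-1):
  for th in (15,20,30,50,70,90,110,130,150,160,165):
    p,q=fork(th,78,flip); s=solve_ik(p,q); print(flip,th,None if s is None else np.round(s,2))
E
```

```text
[ 0.51502069 -0.02448009 -0.0559144 ]
[[0.4, 0.8], [0.7, 0.4], [-0.4, 0.3], [-0.3, 0.1], [0.6, -0.2], [0.7, 0.1], [0.6, -0.2], [0.4, -0.1], [0.6, -0.3], [0.3, -1.0]]
[[0.8, 0.0], [-0.6, 0.3], [-1.7, -0.1], [-0.3, -1.4], [-0.4, -1.1], [-0.2, -1.2], [-0.5, -0.8]]
1 15 [-1.11  0.93  0.51  1.58  0.51  1.66 -2.43]
1 20 [-1.11  0.85  0.52  1.61  0.5   1.62 -2.41]
1 30 [-1.09  0.7   0.53  1.67  0.47  1.55 -2.36]
1 50 [-1.01  0.41  0.55  1.77  0.39  1.41 -2.23]
1 70 [-0.91  0.18  0.63  1.84  0.23  1.28 -1.99]
1 90 [-0.8   0.09  0.81  1.87 -0.07  1.21 -1.59]
1 110 [-0.61  0.24  1.03  1.86 -0.55  1.33 -1.03]
1 130 [-0.33  0.64  1.16  1.8  -1.01  1.74 -0.53]
1 150 [-0.04  0.94  1.04  1.7  -1.23  2.08 -0.32]
1 160 [ 0.27  0.88  0.62  1.63 -1.12  1.98 -0.38]
1 165 [ 0.29  0.96  0.62  1.6  -1.17  2.06 -0.34]
-1 15 [-0.9   0.87  0.21  1.57  0.67  1.77  0.58]
-1 20 [-0.89  0.79  0.21  1.6   0.65  1.72  0.6 ]
-1 30 [-0.86  0.64  0.22  1.66  0.6   1.63  0.66]
-1 50 [-0.78  0.37  0.26  1.76  0.48  1.45  0.83]
-1 70 [-0.69  0.17  0.39  1.83  0.27  1.29  1.11]
-1 90 [-0.77  0.09  0.78  1.87 -0.06  1.21  1.55]
-1 110 [ 0.59  0.18 -0.34  1.81 -0.3   1.25  1.87]
-1 130 [ 0.8   0.38 -0.34  1.74 -0.52  1.37  2.17]
-1 150 [ 1.07  0.69 -0.53  1.64 -0.55  1.49  2.28]
-1 160 [ 1.1   0.85 -0.53  1.58 -0.59  1.56  2.33]
-1 165 [ 1.11  0.92 -0.53  1.55 -0.6   1.6   2.35]
```

View pics/both.png

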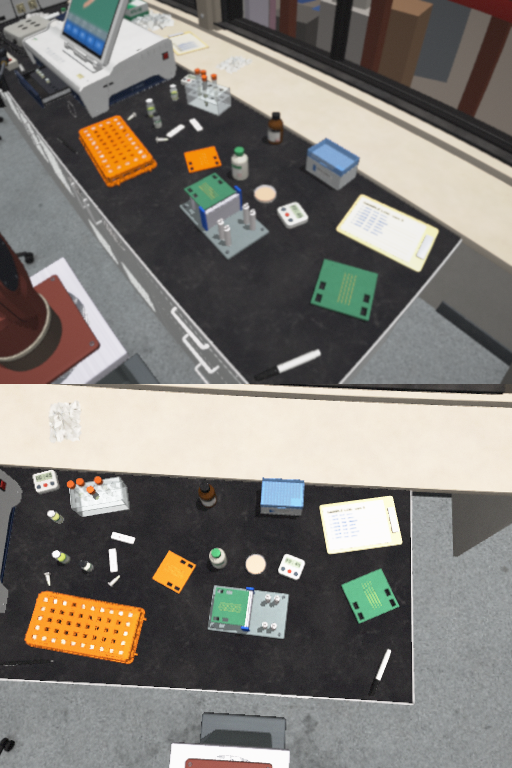

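```bash
python3 - <<'E'
from h import *
print(at('top',[144/512,235/384],0.04),at('top',[144/512,235/384],0), at('scene',[157/512,165/384],.03))
p,q=fork(0,76,-1,tilt=25,dz=4); print(p, RC.apply([0,1,0]))
for b in (0,.07,.14):
  d=R.from_quat(q).apply([0,0,1]); s=solve_ik(p-d*b,q); print(p-d*b,None if s is None else np.round(s,2))
E
```

```text
[0.47293128 0.26338037 0.04      ] [0.47718635 0.27468704 0.        ] [0.49380942 0.24894724 0.03      ]
[0.51926797 0.05140113 0.072     ] [0.05588527 0.9984372  0.        ]
[0.51926797 0.05140113 0.072     ] [-0.88  0.76  0.21  1.62  0.61  1.65  0.6 ]
[0.52281342 0.11474353 0.10158328] [-0.93  0.79  0.21  1.49  0.58  1.76  0.63]
[0.52635886 0.17808593 0.13116656] [-0.97  0.83  0.21  1.34  0.55  1.88  0.67]
```

Candidates (top picture): orange board (174,192), which is excluded by colour; large green board (368,207); small green board on the cradle (232,224). I choose the small one on the cradle, and the close crop confirms it. The cradle pose fits to about 1 px. Next I approach with a tilted, half-open fork.

```bash
python3 - <<'E'
from h import *
p,q=fork(0,76,-1,tilt=25,dz=4); d=R.from_quat(q).apply([0,0,1])
move_to(p-d*.12+[0,0,.12],q); print(read_time_s(),np.round(read_joints(),2))
move_gripper(.026)
move_straight(p-d*.09,feed=.2)
move_straight(p-d*.03,feed=.1)
print(read_time_s(),read_tool_pos(),p-d*.03,read_force())
a=save('scene','s1'); b=save('top','t1')
cv2.imwrite('pics/c1.png',cv2.resize(np.hstack([a[100:270,120:300],b[150:320,150:330]]),None,fx=2.2,fy=2.2)[:,:,::-1])
E
```

```text
3.2 [-1.31  0.82  0.8   1.36  0.37  1.85  1.  ]
5.975 [0.52106242 0.07924622 0.08484407] [0.52078745 0.07854787 0.08467855] [0.61697992 0.30982684 0.81425682]
```

View pics/c1.png

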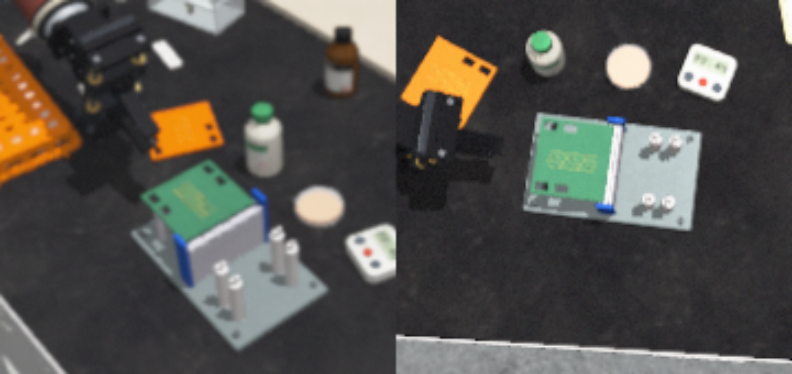

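```bash
python3 - <<'E'
from h import *
from fit import proj
P=np.array([read_tool_pos(),W(0,92,72),W(0,0,70)]); print(P)
for cam in('scene','top'): print(cam,proj(cam,P).round(0).tolist())
print(read_time_s(), R.from_quat(read_orientation()).as_matrix().round(2).tolist())
for cam in('scene','top'):
    im=read_camera(cam)
    for i,(u,v) in enumerate(proj(cam,P)): cv2.drawMarker(im,(int(u),int(v)),[(255,0,255),(255,255,0),(0,255,255)][i],0,7,1)
    u=im[110:240,130:300]; cv2.imwrite(f'pics/d{cam}.png',cv2.resize(u,None,fx=2.3,fy=2.3)[:,:,::-1])
cv2.imwrite('pics/d1.png',np.hstack([cv2.imread('pics/dscene.png'),cv2.imread('pics/dtop.png')]))
E
```

```text
[ 0.51502069 -0.02448009 -0.0559144 ]
[[0.4, 0.8], [0.7, 0.4], [-0.4, 0.3], [-0.3, 0.1], [0.6, -0.2], [0.7, 0.1], [0.6, -0.2], [0.4, -0.1], [0.6, -0.3], [0.3, -1.0]]
[[0.8, 0.0], [-0.6, 0.3], [-1.7, -0.1], [-0.3, -1.4], [-0.4, -1.1], [-0.2, -1.2], [-0.5, -0.8]]
[[ 0.52114655  0.07950016  0.08475496]
 [ 0.52016213  0.06737613  0.072     ]
 [ 0.51502069 -0.02448009  0.07      ]]
scene [[197.0, 176.0], [200.0, 182.0], [221.0, 202.0]]
top [[210.0, 219.0], [215.0, 221.0], [248.0, 225.0]]
6.075 [[-1.0, 0.02, -0.05], [0.05, 0.42, -0.9], [-0.0, -0.91, -0.42]]
```

View pics/d1.png

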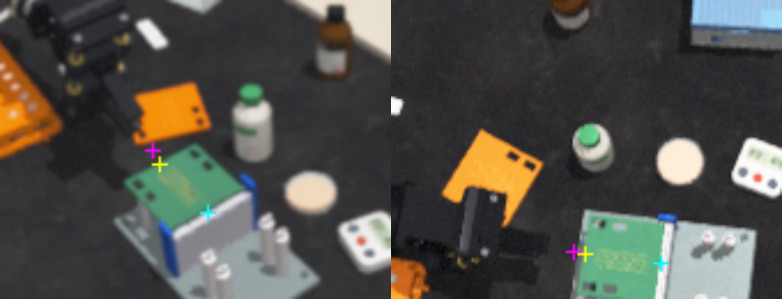

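```bash
python3 - <<'E'
from h import *
a=cv2.imread('pics/s1.png')[130:220,150:250]; b=cv2.imread('pics/t1.png')[175:265,150:250]
f=lambda x: (255*(np.clip(cv2.resize(x,None,fx=4,fy=4,interpolation=cv2.INTER_CUBIC)/255.,0,.35)/.35)**.7).astype(np.uint8)
cv2.imwrite('pics/e1.png',np.hstack([f(a),f(b)]))
E
```

```text
(no output)
```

View pics/e1.png

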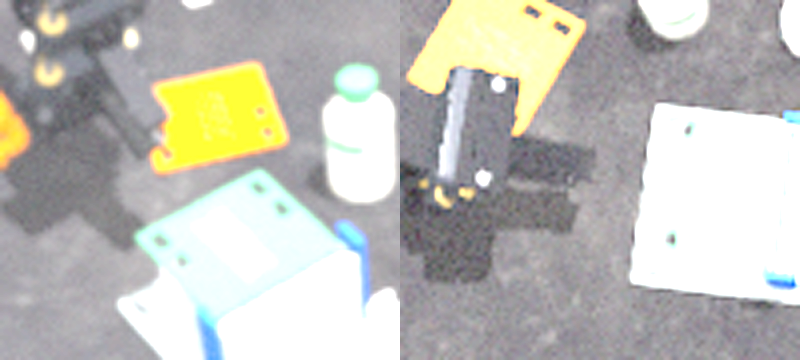

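```bash
python3 - <<'E'
from h import *
def tri(a,b):
    o1,d1=ray('top',[a[0]/512,a[1]/384]);o2,d2=ray('scene',[b[0]/512,b[1]/384])
    s=np.linalg.lstsq(np.c_[d1,-d2],o2-o1,rcond=None)[0]; x,y=o1+d1*s[0],o2+d2*s[1]
    return (x+y)/2,np.linalg.norm(x-y)
for s in ((191,165),(189,162),(186,168)): print(tri((198,216),s))
q=R.from_quat(read_orientation()); t=read_tool_pos(); print(t,read_width())
for a in ((-.0095,-.013,0),(.0095,-.013,0),(0,.013,0),(0,-.013,0)): print(t+q.apply(a))
E
```

```text
(array([0.52613045, 0.10891017, 0.0998987 ]), np.float64(0.0007158638664024049))
(array([0.52258804, 0.1071847 , 0.11401083]), np.float64(0.0022062260399816273))
(array([0.52050895, 0.11301121, 0.09289494]), np.float64(0.013911932446924544))
[0.52105064 0.07929998 0.08472334] 0.02612857178956983
[0.53023089 0.07328594 0.09650486]
[0.51125958 0.07432965 0.09649963]
[0.52135604 0.08479218 0.07294444]
[0.52074524 0.07380779 0.09650224]
```

```bash
python3 - <<'E'
from h import *
t=read_tool_pos();q=R.from_quat(read_orientation()); im=read_camera('wrist'); c=calibration('wrist'); M=np.array(c['mount']); print(M.round(3).tolist(),c['fx'])
def pw(P):
    T=q.inv().apply(np.atleast_2d(P)-t); C=(T-M[:3,3])@M[:3,:3]
    K=np.array([[c['fx'],0,c['cx']],[0,c['fy'],c['cy']],[0,0,1.]])
    return cv2.projectPoints(C,np.zeros(3),np.zeros(3),K,np.array([c['k1'],0,0,0.]))[0][:,0]
pts=[W(*a) for a in ((-48,92,70),(48,92,70),(38,75,70),(-38,75,70),(54,0,84),(-54,0,84),(38,-52,81),(-38,-52,81),(65,110,10),(-65,110,10))]+[t]
for i,(u,v) in enumerate(pw(np.array(pts))): cv2.drawMarker(im,(int(u),int(v)),(255,0,255) if i<10 else (255,255,0),0,10,1)
cv2.imwrite('pics/w1.png',im[:,:,::-1])
E
```

```text
[[-0.001, -0.959, -0.283, 0.079], [1.0, -0.001, 0.001, 0.001], [-0.001, -0.283, 0.959, -0.2], [0.0, 0.0, 0.0, 1.0]] 278.55676860870625
```

View pics/w1.png

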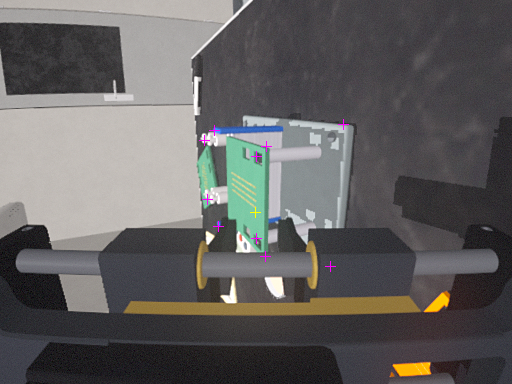

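```bash
python3 - <<'E'
from h import *
p,q=fork(0,76,-1,tilt=25,dz=4); d=R.from_quat(q).apply([0,0,1])
move_gripper(.030)
move_straight(p,feed=.1)
print(read_time_s(),read_tool_pos(),p,read_force())
a=read_camera('scene')[120:210,160:250]; b=read_camera('top')[175:265,170:260]; w=read_camera('wrist')[110:290,170:350]
f=lambda x,k: (255*(np.clip(cv2.resize(x,None,fx=k,fy=k,interpolation=cv2.INTER_CUBIC)/255.,0,.5)/.5)**.7).astype(np.uint8)
cv2.imwrite('pics/e2.png',np.hstack([f(a,2.9),f(b,2.9),f(w,1.45)])[:,:,::-1])
E
```

```text
7.0667 [0.51911342 0.05116308 0.07208166] [0.51926797 0.05140113 0.072     ] [ 0.14041596 -0.09207279  0.84727254]
```

View pics/e2.png

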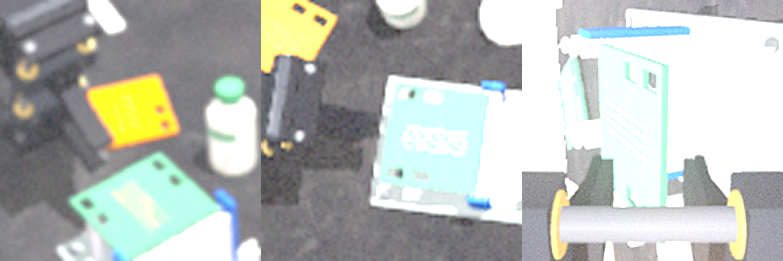

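```bash
python3 - <<'E'
from h import *
_,q=fork(0,76,-1,tilt=30)
move_gripper(.036)
move_straight(W(0,79,72),rot=q,feed=.1)
move_straight(W(0,54,61.5),feed=.06)
print(read_time_s(),read_tool_pos(),W(0,54,61.5),read_force(),read_width())
a=read_camera('scene')[120:210,160:250]; b=read_camera('top')[175:265,170:260]; w=read_camera('wrist')[110:290,170:350]
f=lambda x,k: (255*(np.clip(cv2.resize(x,None,fx=k,fy=k,interpolation=cv2.INTER_CUBIC)/255.,0,.5)/.5)**.7).astype(np.uint8)
cv2.imwrite('pics/e3.png',np.hstack([f(a,2.9),f(b,2.9),f(w,1.45)])[:,:,::-1])
E
```

```text
8.5083 [0.51797414 0.02933532 0.06143055] [0.51803849 0.02943551 0.0615    ] [ 0.07305306 -0.14159803 -0.01396358] 0.036283797708310486
```

View pics/e3.png

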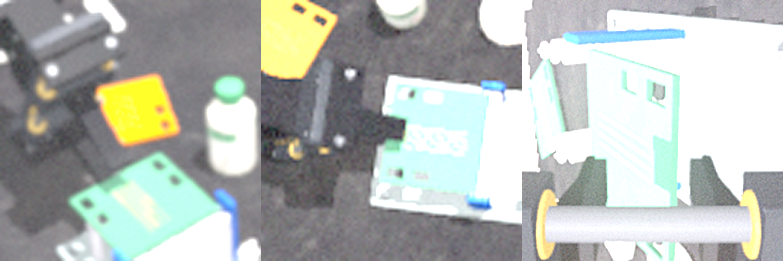

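```bash
cat >> h.py <<'E'
def forkT(th,tilt=None,rt=78,L=28):
    tilt=th if tilt is None else tilt
    _,q=fork(th,rt,-1,tilt=tilt); a=np.radians(th); b=np.radians(tilt)
    return W(0,rt*np.cos(a)-L*np.cos(b),68+rt*np.sin(a)-L*np.sin(b)),q
def view(name,bx=(100,150,260,270)):
    g=lambda x,k: (255*(np.clip(cv2.resize(x,None,fx=k,fy=k,interpolation=cv2.INTER_CUBIC)/255.,0,.6)/.6)**.7).astype(np.uint8)
    a=read_camera('scene')[120:240,160:280]; b=read_camera('top')[165:285,180:300]; w=read_camera('wrist')[90:330,130:370]
    cv2.imwrite(f'pics/{name}.png',np.hstack([g(a,2.2),g(b,2.2),g(w,1.1)])[:,:,::-1])
E
python3 - <<'E'
from h import *
for th in (15,30):
    p,q=forkT(th,30); move_straight(p,feed=.08); print(th,read_force().round(1),read_tool_pos()-p)
move_gripper(.011); print(read_width(),read_gripper_force(),read_force().round(1))
for th in (45,60):
    p,q=forkT(th); move_straight(p,rot=q,feed=.07); print(th,read_force().round(1),np.round(read_joints(),2))
print(read_time_s()); view('e4')
E
```

```text
15 [-0.2  0.4  0.6] [2.71769197e-04 3.22478295e-05 6.08900813e-04]
30 [-0.2  0.1 -0.7] [ 6.20132313e-05 -1.04606568e-04  3.50259260e-04]
0.011160347112637026 0.0 [-0.8 -0.6 -0.8]
45 [ 0.7  0.1 -0.7] [-1.21  0.56  0.82  1.8   0.3   1.33  0.98]
60 [-0.1  0.3 -0.4] [-1.14  0.35  0.84  1.86  0.24  1.25  1.1 ]
10.9417
```

View pics/e4.png

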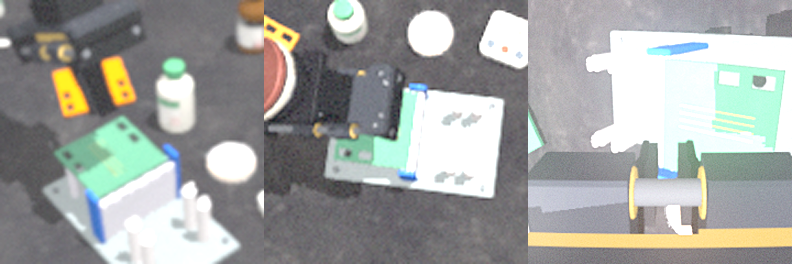

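```bash
sed -i 's/^r=least/if __name__=="__main__":\n  r=least/; s/^print(r.x)/  print(r.x)/; s/^np.save/  np.save/' fit.py
cat >> h.py <<'E'
from fit import proj
L=33
def tool(y,z,tilt):   # real fingertip centre at cradle (y,z) mm
    _,q=fork(0,76,-1,tilt=tilt); b=np.radians(tilt)
    return W(0,y-L*np.cos(b),z-L*np.sin(b)),q
def arc(th,rt=72,tilt=None):
    a=np.radians(th); return tool(rt*np.cos(a),68+rt*np.sin(a),th if tilt is None else tilt)
def go(pq,feed): move_straight(pq[0],rot=pq[1],feed=feed)
def quad(th):
    a=np.radians(th); o=68 
    return np.array([W(x,r*np.cos(a),o+2+r*np.sin(a)) for x,r in ((-48,0),(48,0),(48,92),(-48,92))])
def angle(cam='scene'):
    im=read_camera(cam).astype(int); g=((im[...,1]>im[...,0]+18)&(im[...,1]>im[...,2]+4)).astype(np.uint8)
    ms=[cv2.fillConvexPoly(np.zeros((384,512),np.uint8),proj(cam,quad(t)).round().astype(int),1) for t in range(-5,181,5)]
    u=np.max(ms,0); g=g*u
    s=[(m&g).sum()/((m|g).sum()+1) for m in ms]; i=np.argsort(s)[::-1][:3]
    return [(int(-5+5*k),round(float(s[k]),2)) for k in i],int(g.sum())
E
python3 - <<'E'
from h import *
print('now',angle(),angle('top'))
go(tool(115,118,30),.25); move_gripper(.036)
go(tool(102,94,30),.15)
go(tool(67,74.5,30),.08); print(read_time_s(),read_force().round(1),angle(),angle('top'))
for th in (12,22,32): go(arc(th,72,32),.07); print(th,read_force().round(1),angle(),angle('top'))
print(read_time_s())
E
```

```text
now ([(5, 0.89), (10, 0.85), (0, 0.82)], 1038) ([(-5, 0.44), (0, 0.44), (15, 0.44)], 553)
13.6 [0.9 0.6 0. ] ([(5, 0.88), (10, 0.84), (0, 0.83)], 1038) ([(15, 0.86), (20, 0.84), (10, 0.83)], 1095)
12 [ 0.2  0.6 -0.9] ([(10, 0.89), (5, 0.86), (15, 0.84)], 1104) ([(15, 0.87), (20, 0.85), (25, 0.84)], 1120)
22 [-0.3  1.   0.3] ([(15, 0.91), (10, 0.88), (20, 0.88)], 1212) ([(20, 0.87), (25, 0.86), (15, 0.86)], 1136)
32 [-0.3 -0.8 -0.3] ([(25, 0.91), (20, 0.91), (30, 0.88)], 1302) ([(25, 0.86), (30, 0.85), (20, 0.84)], 1100)
14.9417
```

```bash
python3 - <<'E'
from h import *
move_gripper(.011); print(read_width(),read_gripper_force(),read_force().round(1),angle())
for th in (44,56,68,80): go(arc(th),.07); print(th,read_force().round(1),angle(),angle('top'))
print(read_time_s(),np.round(read_joints(),2))
E
```

```text
0.010969847246109539 0.1709209755063057 [ 0.1  0.9 -0.8] ([(30, 0.88), (25, 0.88), (35, 0.86)], 1333)
44 [ 0.4 -0.4 -1. ] ([(45, 0.88), (50, 0.87), (40, 0.86)], 1331) ([(50, 0.86), (55, 0.84), (45, 0.83)], 870)
56 [-0.7  0.3 -0.1] ([(60, 0.87), (55, 0.85), (65, 0.85)], 1275) ([(75, 0.65), (80, 0.62), (70, 0.61)], 486)
68 [-0.2  1.2 -0.2] ([(70, 0.86), (75, 0.84), (65, 0.81)], 1171) ([(70, 0.26), (75, 0.25), (65, 0.25)], 173)
80 [0.6 0.4 0.3] ([(80, 0.77), (85, 0.77), (90, 0.76)], 937) ([(80, 0.2), (75, 0.2), (85, 0.17)], 89)
17.5667 [-0.96  0.17  0.85  1.92  0.05  1.14  1.39]
```

```bash
python3 - <<'E'
from h import *
for th in (90,100,110,122,134,146): 
    try: go(arc(th),.06)
    except MotionError as e: print(th,'ERR',e); break
    print(th,read_force().round(1),np.round(read_joints(),2),angle())
print(read_time_s())
E
```

```text
90 [-0.4  0.1 -0.5] [-0.84  0.14  0.88  1.92 -0.12  1.13  1.6 ] ([(95, 0.63), (100, 0.61), (105, 0.6)], 604)
100 [-0.5  0.9 -0.1] [-0.69  0.17  0.89  1.92 -0.33  1.16  1.85] ([(105, 0.51), (100, 0.49), (110, 0.47)], 390)
110 [ 0.  -0.5 -0.1] [-0.52  0.25  0.89  1.9  -0.55  1.25  2.1 ] ([(115, 0.43), (110, 0.41), (120, 0.34)], 229)
122 [-0.5 -0.6  0.5] [-0.29  0.38  0.84  1.87 -0.78  1.4   2.36] ([(125, 0.31), (120, 0.23), (115, 0.15)], 64)
134 [0.4 0.4 0.5] [-0.09  0.53  0.77  1.83 -0.93  1.58  2.54] ([(135, 0.34), (140, 0.3), (145, 0.23)], 118)
146 [-0.3 -0.1  0.3] [ 0.15  0.64  0.59  1.77 -1.    1.7   2.64] ([(145, 0.44), (150, 0.41), (140, 0.38)], 307)
20.2
```

```bash
cat >> h.py <<'E'
def hold(th,tilt,rm=82,k=10,dz=0):
    a=np.radians(th); b=np.radians(tilt)
    return tool(rm*np.cos(a)-k*np.cos(b),68+rm*np.sin(a)-k*np.sin(b)+dz,tilt)
E
python3 - <<'E'
from h import *
move_gripper(.018)
for th in (152,158,164,169,172): 
    try: go(hold(th,147),.05)
    except MotionError as e: print(th,'ERR',e); break
    print(th,read_force().round(1),np.round(read_joints(),2),angle(),angle('top'))
print(read_time_s())
E
```

```text
152 [-0.3  0.2 -0.4] [ 0.21  0.66  0.53  1.76 -0.99  1.69  2.64] ([(155, 0.49), (150, 0.45), (160, 0.44)], 477) ([(150, 0.72), (145, 0.71), (155, 0.69)], 945)
158 [ 0.2  0.2 -0.3] [ 0.24  0.66  0.49  1.75 -0.98  1.68  2.64] ([(160, 0.5), (155, 0.46), (165, 0.45)], 547) ([(150, 0.71), (155, 0.71), (160, 0.68)], 975)
164 [ 0.1  0.3 -0.1] [ 0.27  0.67  0.46  1.75 -0.97  1.66  2.64] ([(165, 0.5), (170, 0.47), (160, 0.47)], 618) ([(155, 0.73), (150, 0.71), (160, 0.71)], 1004)
169 [ 0.3 -0.3  0.9] [ 0.3   0.68  0.43  1.74 -0.96  1.65  2.64] ([(165, 0.49), (170, 0.47), (160, 0.46)], 604) ([(155, 0.74), (150, 0.72), (160, 0.71)], 1010)
172 [0.9 0.6 1.1] [ 0.31  0.68  0.41  1.74 -0.96  1.64  2.65] ([(165, 0.46), (170, 0.45), (160, 0.43)], 659) ([(155, 0.72), (160, 0.71), (150, 0.7)], 1031)
22.6667
```

```bash
python3 - <<'E'
from h import *
move_gripper(.026); print(read_force().round(1),angle())
q=R.from_quat(read_orientation()); d=q.apply([0,0,1])
p=read_tool_pos()
move_straight(p-d*.055,feed=.08); print(read_force().round(1),angle(),angle('top'))
p=read_tool_pos(); move_straight(p+[0,0,.10]-d*[.03,.03,0],feed=.25)
print(read_time_s(),np.round(read_joints(),2),angle(),angle('top'))
for s in ('slot0','board','groove_edge'):
  for cam in('top','scene'):
    for r in landmark_of(cam,s)[:4]:
      l=np.array(r['location']); P=RC.inv().apply(at(cam,l,.08)-[PX,PY,0])*1e3
      if abs(P[:2]).max()<130: print(s,cam,round(r['confidence'],2),P.round(0))
im=read_camera('top'); np.save('top.npy',im)
E
```

```text
[ 0.2 -0.2  0.2] ([(165, 0.47), (170, 0.44), (160, 0.44)], 588)
[ 0.4  0.  -0.8] ([(165, 0.69), (170, 0.66), (175, 0.61)], 876) ([(155, 0.78), (160, 0.76), (165, 0.74)], 1077)
24.6917 [ 0.38  0.59  0.47  1.57 -0.89  1.86  2.52] ([(165, 0.77), (170, 0.7), (160, 0.64)], 979) ([(155, 0.78), (160, 0.76), (165, 0.74)], 1079)
slot0 top 0.83 [ 36. -44.  80.]
slot0 top 0.82 [-33. -77.  80.]
slot0 scene 0.77 [ 38. -67.  80.]
board top 0.71 [ -1. -42.  80.]
board scene 0.76 [  5. -41.  80.]
groove_edge top 0.71 [-5.  3. 80.]
groove_edge scene 0.91 [ -2. -11.  80.]
```

```bash
python3 - <<'E'
from h import *
for cam in ('top','scene'):
  read_camera(cam)
  for r in outline_of(cam,'board')[:4]:
    v,u=np.nonzero(r['region']); P=np.array([RC.inv().apply(at(cam,[(a+.5)/512,(b+.5)/384],.082)-[PX,PY,0]) for a,b in zip(u,v)])*1e3
    if np.abs(np.median(P[:,:2],0)).max()<120:
        rc=cv2.minAreaRect(P[:,:2].astype(np.float32)); print(cam,round(r['confidence'],2),rc,len(P))
for s in (1,-1):
    z=np.array([0,0,-1.]);y=np.array([s,0,0.]);x=np.cross(y,z); q=(RC*R.from_matrix(np.c_[x,y,z])).as_quat()
    for yy in (-50,-79): j=solve_ik(W(0,yy,50),q); print(s,yy,None if j is None else np.round(j,2))
E
```

```text
top 0.83 ((-0.23187637329101562, -39.64500045776367), (99.75528717041016, 95.29664611816406), 0.39238935708999634) 1136Traceback (most recent call last):
  File "<stdin>", line 5, in <module>
  File "h.py", line 15, in at
    o,d=ray(cam,share); return o+d*(z-o[2])/d[2]
        ~~~^^^^^^^^^^^
  File "h.py", line 7, in ray
    c=calibration(cam)
ValueError: time passes only in moves, steps and waits
```

```bash
cat >> h.py <<'E'
def qdown(s):
    z=np.array([0,0,-1.]);y=np.array([s,0,0.]);x=np.cross(y,z); return (RC*R.from_matrix(np.c_[x,y,z])).as_quat()
def press(y,z0,z1,fmax,x=0):
    log=[];top=0
    for z in np.arange(z0,z1-.1,-1.5):
        move_straight(W(x,y,z),feed=.04); f=read_force()[2]; log.append((float(round(z,1)),round(float(f),1)))
        top=max(top,f)
        if f>fmax: break
    print(log); return log
E
python3 - <<'E'
from h import *
best=None
for s in (1,-1):
    for yy in (-50,-79): j=solve_ik(W(0,yy,50),qdown(s)); print(s,yy,None if j is None else np.round(j,2))
s=min((1,-1),key=lambda s:np.abs(solve_ik(W(0,-50,110),qdown(s))-read_joints()).max())
p=read_tool_pos(); p[2]=.19; move_straight(p,feed=.3)
move_gripper(.087)
move_to(W(0,-51,150),qdown(s)); print(s,read_time_s(),read_width(),read_force().round(1))
move_straight(W(0,-51,92),feed=.2)
press(-51,88,49,6); print(read_time_s(),read_width())
E
```

```text
1 -50 [-0.2   0.18  0.29  1.96 -0.06  1.01  0.06]
1 -79 [-0.22  0.19  0.37  1.95 -0.08  1.01  0.13]
-1 -50 [-1.02  0.49  1.34  1.99 -0.54  1.1  -2.64]
-1 -79 [-0.97  0.55  1.38  1.98 -0.6   1.13 -2.53]Traceback (most recent call last):
  File "<stdin>", line 5, in <module>
  File "<stdin>", line 5, in <lambda>
TypeError: unsupported operand type(s) for -: 'NoneType' and 'float'
```

```bash
python3 - <<'E'
from h import *
s=1
p=read_tool_pos(); print(p); p[2]=max(.19,p[2]); move_straight(p,feed=.3)
move_gripper(.087)
move_to(W(0,-51,150),qdown(s)); print(s,read_time_s(),read_width(),read_force().round(1))
move_straight(W(0,-51,92),feed=.2)
press(-51,88,49,6); print(read_time_s(),read_width())
E
```

```text
[ 0.50838805 -0.14003221  0.18570004]
1 28.925 0.08685820350684613 [0.4 0.1 1.2]
[(88.0, -0.3), (86.5, 0.4), (85.0, -0.0), (83.5, -0.1), (82.0, 0.6), (80.5, 0.3), (79.0, 1.2), (77.5, -0.2), (76.0, -0.3), (74.5, -0.2), (73.0, -0.2), (71.5, -0.7), (70.0, -0.0), (68.5, 0.1), (67.0, -0.2), (65.5, -0.1), (64.0, 0.6), (62.5, 0.7), (61.0, -0.0), (59.5, -0.3), (58.0, -0.2), (56.5, 0.1), (55.0, -0.0), (53.5, -0.2), (52.0, 0.7), (50.5, 1.0), (49.0, 0.1)]
36.1167 0.08733683242158849
```

```bash
python3 - <<'E'
from h import *
log=[]
for z in np.arange(46.5,33,-2.):
    move_straight(W(0,-51,z),feed=.06); f=read_force()[2]; log.append((float(z),round(float(f),1)))
    if f>10: break
print(log,read_time_s(),angle(),angle('top'))
E
```

```text
[(46.5, -0.3), (44.5, 1.6), (42.5, 2.0), (40.5, 0.2), (38.5, -1.2), (36.5, 0.4), (34.5, 21.6)] 37.8667 ([(175, 0.54), (180, 0.51), (170, 0.5)], 682) ([(180, 0.0), (175, 0.0), (170, 0.0)], 0)
```

```bash
python3 - <<'E'
from h import *
move_straight(W(0,-51,56),feed=.2)
move_straight(W(0,-78,56),feed=.2)
log=[]
for z in (48,44.5,42,39.5,37.5,35.5,34,33):
    move_straight(W(0,-78,z),feed=.07); f=read_force()[2]; log.append((float(z),round(float(f),1)))
    if f>18: break
print(log,read_time_s())
move_straight(W(0,-78,60),feed=.2); print(angle(),read_time_s())
E
```

```text
[(48.0, -1.0), (44.5, 0.2), (42.0, 0.2), (39.5, 0.9), (37.5, -0.8), (35.5, 10.1), (34.0, 25.2)] 40.275
([(175, 0.49), (180, 0.46), (170, 0.45)], 574) 40.6083
```

```bash
python3 - <<'E'
from h import *
move_straight(W(0,-78,130),feed=.3); move_straight(W(0,-190,150),feed=.4)
print(read_time_s())
C={c:calibration(c) for c in('top','scene')}
import fit; fit.calibration=lambda c:C[c]
M={}
for cam in C:
    im=read_camera(cam).astype(int); cv2.imwrite(f'pics/f_{cam}.png',im[:,:,::-1].astype(np.uint8))
    g=((im[...,1]>im[...,0]+18)&(im[...,1]>im[...,2]+4)).astype(np.uint8)
    roi=cv2.fillConvexPoly(np.zeros((384,512),np.uint8),cv2.convexHull(proj(cam,np.array([W(x,y,z) for x in(-62,62) for y in(-105,12) for z in(60,105)])).round().astype(np.int32)),1)
    M[cam]=cv2.morphologyEx(g*roi,cv2.MORPH_CLOSE,np.ones((9,9),np.uint8))
res=[]
for y0 in range(-2,7,2):
  for zi in range(68,84,2):
    for lean in (0,.06,.12,.19):
      s=[]
      for cam in C:
        P=np.array([W(x,y,zi+lean*(-52-y)) for x,y in((-48,y0),(48,y0),(48,y0-92),(-48,y0-92))])
        m=cv2.fillConvexPoly(np.zeros((384,512),np.uint8),np.round(proj(cam,P)*16).astype(np.int32),1,shift=4)
        s.append((m&M[cam]).sum()/(m|M[cam]).sum())
      res.append((round(float(np.mean(s)),3),y0,zi,lean,np.round(s,2).tolist()))
res.sort(key=lambda r:-r[0]); [print(r) for r in res[:12]]; print({c:int(M[c].sum()) for c in M})
E
```

```text
41.425
(0.734, 6, 76, 0, [0.96, 0.51])
(0.732, 6, 74, 0, [0.95, 0.51])
(0.731, 6, 78, 0, [0.97, 0.5])
(0.731, 6, 80, 0, [0.98, 0.49])
(0.73, 6, 74, 0.06, [0.95, 0.51])
(0.73, 6, 78, 0.06, [0.96, 0.5])
(0.728, 6, 72, 0, [0.95, 0.5])
(0.727, 6, 76, 0.06, [0.96, 0.5])
(0.726, 6, 72, 0.06, [0.95, 0.5])
(0.725, 6, 80, 0.06, [0.97, 0.48])
(0.724, 6, 76, 0.12, [0.96, 0.49])
(0.723, 6, 70, 0, [0.95, 0.5])
{'top': 1263, 'scene': 656}
```

```bash
python3 - <<'E'
from h import *
move_straight(W(0,-150,230),feed=.4); move_straight(W(0,130,230),feed=.5)
print(read_time_s())
C={c:calibration(c) for c in('top','scene')}
import fit; fit.calibration=lambda c:C[c]
M={}
for cam in C:
    im=read_camera(cam).astype(int); cv2.imwrite(f'pics/f_{cam}.png',im[:,:,::-1].astype(np.uint8))
    g=((im[...,1]>im[...,0]+18)&(im[...,1]>im[...,2]+4)).astype(np.uint8)
    roi=cv2.fillConvexPoly(np.zeros((384,512),np.uint8),cv2.convexHull(proj(cam,np.array([W(x,y,z) for x in(-62,62) for y in(-105,20) for z in(60,105)])).round().astype(np.int32)),1)
    M[cam]=cv2.morphologyEx(g*roi,cv2.MORPH_CLOSE,np.ones((9,9),np.uint8))
res=[]
for y0 in range(-2,9,2):
  for zi in range(68,86,2):
    for lean in (-.05,0,.05,.1,.19):
      s=[]
      for cam in C:
        P=np.array([W(x,y,zi+lean*(-52-y)) for x,y in((-48,y0),(48,y0),(48,y0-92),(-48,y0-92))])
        m=cv2.fillConvexPoly(np.zeros((384,512),np.uint8),np.round(proj(cam,P)*16).astype(np.int32),1,shift=4)
        s.append((m&M[cam]).sum()/(m|M[cam]).sum())
      res.append((round(float(np.mean(s)),3),y0,zi,lean,np.round(s,2).tolist()))
res.sort(key=lambda r:-r[0]); [print(r) for r in res[:10]]; print({c:int(M[c].sum()) for c in M})
E
```

```text
42.6083
(0.962, 6, 76, 0, [0.96, 0.96])
(0.96, 6, 74, -0.05, [0.96, 0.96])
(0.959, 6, 76, -0.05, [0.96, 0.96])
(0.954, 6, 74, 0, [0.96, 0.95])
(0.949, 8, 72, -0.05, [0.95, 0.95])
(0.948, 8, 74, 0, [0.95, 0.95])
(0.947, 6, 74, 0.05, [0.96, 0.94])
(0.946, 6, 72, -0.05, [0.95, 0.94])
(0.946, 6, 78, -0.05, [0.97, 0.92])
(0.945, 4, 76, -0.05, [0.93, 0.96])
{'top': 1265, 'scene': 1255}
```

```bash
python3 - <<'E'
from h import *
print(sign_off(),read_time_s())
E
```

```text
the job is handed in; nothing more can be done
the job is handed in; nothing more can be done
```

The board is turned over, pressed level onto all four standoffs with its top face about 75 mm up (fully home is 74 mm), and handed in at about 43 s; I inferred the four clicks from the press forces and that camera fit, and the verdict was not shown.

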